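# Free the thermometer from the drained bath

## Task

The small thermostat bath has been drained, and its thermometer lies on the bottom with its bulb end under the fixed control head. Take the last cover slat off the bath and lay it squarely on top of the two slats already piled on the bench, then draw the thermometer out at a slant through the opening between the control head and the far rim - it is too long to come up level - without forcing it. Finish while still holding the thermometer in the gripper, level again and scale up as for reading, still and well clear above the bath and its control head; leave the specimen cup and the timer where they stand.

Things in the scene. Friction and masses are not known exactly. Their poses are not given: they have to be found in the camera images.
- bath: Small white bench-top bath, steel-lined, fixed, 116 mm (its x) by 290 mm (its y); origin at the centre of its underside, z up. Inside: x -53 to +53 mm, y -140 to +140 mm, floor at z = 20 mm, upright walls, rim at z = 70 mm. A small drain cock, 32 mm high, sticks out 25 mm past the +y end. Its y axis points roughly to the robot's left.
- control_head: Grey control head fixed across the bath's -y end (right as the robot sees it), same axes; origin at the middle of its lower front edge (y = -65 mm, z = 70 mm of the bath). 122 mm in x; covers all y < -65 mm of the bath from z = 70 mm (flat underside) to 105 mm (110 mm at a knob); the bath is hollow beneath. The opening left is 106 x 205 mm, y -65 to +140 of the bath.
- slat_center (a point): Centre of the loose cover slat that lies across the rims over the open part of the bath: flat blue-grey plate with a dark line near each short edge, 118 mm (its x) by 60 mm (its y) by 8 mm thick (z), 0.11 kg. Both 118 mm edges stand free over the opening, so it can be taken from above across its 60 mm width.
- pile_top_center (a point): Centre of the upper of the two slats piled on the bench (same plate, same axes); its top face is 4 mm above this point. The loose slat belongs on it, long edge along long edge (either way round). The tall blood analyser's screen overhangs behind the pile, its front 0.52 m ahead of the robot's base at y > 0.01 m: carry the slat across in front of it.
- pile_low_center (a point): Centre of the lower slat of the pile (same plate), lying on the bench.
- thermo_grip (a point): Point to hold the thermometer: on its axis, 8 mm above its underside, 40 mm from its middle toward the orange cap, about 25 mm from its balance point. Thermometer: rigid, 250 mm along its y, 0.06 kg; white case of 16 x 16 mm section from 60 mm on the bulb side to 90 mm on the cap side of the middle. Its z points out of the scale face, which lies up at the start. It lies on the bath floor, about along the bath.
- thermo_bulb (a point): Bulb end of the thermometer: on its axis, 125 mm from the middle toward its -y, a 10 mm steel bulb guard; under the control head at the start.
- thermo_cap (a point): Cap end of the thermometer: on its axis, 125 mm from the middle toward its +y, a steel ring on an orange cap of 15 x 14 mm.
- cup_center (a point): Centre of the specimen cup with red lid (66 mm across, 58 mm high) that stands behind the bath: leave it.
- timer_center (a point): Centre of the small white bench timer (66 x 66 x 18 mm) that lies left of the pile: leave it.

How it is judged:
On the way, in this order (a step that is already met when the one before it is completed fails the run):
1. the slat lies flat and square on the pile, let go (horizontal distance between slat_center and pile_top_center below 0.009 m and angle between the x axis of slat_center and the x axis of pile_top_center, either way round below 0.12 rad and z of slat_center in the frame of pile_top_center between 0.006 and 0.01 m and contact force between the fingers and slat below 0.1 N), for 0.2 s.
2. the thermometer stands at a slant in the opening: cap end above the rim, bulb end still under the control head (z of thermo_cap in the frame of bath above 0.08 m and z of thermo_bulb in the frame of bath below 0.07 m and y of thermo_bulb in the frame of control_head below 0 m), for 0.05 s.
At the end, for the whole second after the job is handed in: The gripper holds the thermometer still, level and scale up within 15 degrees, both ends at least 150 mm above the bench (80 mm above the rim), clear of the bath; the three slats lie flat in one pile on the bench, each within 9 mm and 7 degrees of the one below, the loose one on top, let go (horizontal distance between slat_center and pile_top_center below 0.009 m and angle between the x axis of slat_center and the x axis of pile_top_center, either way round below 0.12 rad and z of slat_center in the frame of pile_top_center between 0.006 and 0.01 m and horizontal distance between pile_top_center and pile_low_center below 0.009 m and angle between the x axis of pile_top_center and the x axis of pile_low_center, either way round below 0.12 rad and height (world z) of pile_low_center below 0.006 m and height (world z) of slat_center below 0.023 m and height (world z) of each of thermo_bulb, thermo_cap above 0.15 m and contact force between the fingers and thermometer above 1 N and contact force between thermometer and bath below 0.05 N and linear speed of thermometer below 0.03 m/s and angle between thermo_grip's own z axis and vertical below 0.26 rad); the arm keeps its last pose, push and grip.
It fails at once if the thermometer is forced against the bath or its control head with more than 20 N (contact force between thermometer and bath above 20 N).
It fails at once if the specimen cup is shoved or knocked over (moved more than 20 mm) (distance of cup_center from where it was at the start of the episode above 0.02 m).
It fails at once if the timer is shoved (moved more than 20 mm) (distance of timer_center from where it was at the start of the episode above 0.02 m).
It also fails if it takes over 48 s, if anything falls off the work surface, if the arm or the gripper's body presses on something with over 40 N, if the wrist force passes 120 N, or if a joint passes its speed limit or range.

## Robot

A 7-joint arm with a two-finger parallel gripper is mounted at the origin on a cart in front of the work surface, level with it; the furniture and walls round the work are solid. World frame = base frame: x ahead of the robot, y to its left, z up, the work surface at z = 0. Lengths are in m, angles in rad, forces in N, time in s.
With the tool pointing down it reaches from about 0.4 to 0.9 m from the base axis. Payload 5.5 kg.
Tool frame: the origin (TCP) lies midway between the tips of the shut fingers; the grasp point (between the pads) lies 19 mm behind it; z points along the fingers, y is the direction in which the jaws open and shut (so a half turn about z gives the same grasp; the last joint's range is limited). The gripper opens to 85 mm and grips with 20 to 120 N. Pads are 22 mm wide; open, the fingers measure 114 mm over their backs; the gripper's body (76 mm by 85 mm) begins 54 mm behind the grasp point. The pads swing forward as they close: fully open they stand 13 mm farther back than shut.
Start: joints at [1.547, 0.501, -0.427, 1.55, 0.221, 1.138, -0.21], TCP at [0.184, -0.623, 0.231] pointing down, gripper open.
Joint ranges: [-2.88, 2.88], [-0.31, 2.03], [-1.54, 1.56], [0.2, 2.42], [-1.41, 4.55], [0.19, 2.02], [-2.57, 2.57]. Speed limits (rad/s): [2.57, 2.57, 3.14, 3.14, 3.14, 3.14, 3.14].

## Interface

Orientations are given as a unit quaternion [w, x, y, z].
In Python, from cell import r, vision gives the robot as it stands. Calls block until the motion is done:
- r.goto(position, orientation): joint-space move of the TCP to a pose.
- r.move_linear(position, vel=0.15, rotation=None, force_limit=None): straight line of the TCP; rotation=None keeps the orientation; vel is the mean speed in m/s. With force_limit (N) it stops when the force on the tool has changed by that much, and returns True; else False.
- r.move_j(angles): joint-space move.
- r.set_gripper(opening, strength=None): opening from 0.0 (shut) to 1.0 (fully open); strength is the grip in N (None keeps the last); returns when the fingers have stopped.
- r.hold(seconds).
- r.ik(position, orientation): joint angles nearest the present ones, or None.
- vision.read_camera(name): name is "side" or "top"; returns a dict with "pixels" (384x512x3 uint8, red, green, blue), "z_map" (384x512 float32, m along the optical axis (not along the pixel's ray), 0 where there is no reading), "K" (3x3 intrinsics, pixels), "extrinsics" (4x4, takes a point from camera to world coordinates). Camera axes: x right, y down, z forward; pixel columns grow to the right and rows downward; lengths in m; the calibration is good to about 2 mm. A picture is of the moment at which its call begins.
A pose or a line that the arm cannot do raises r.Unreachable and nothing moves.
- r.close_job(): hands the job in, once; it reports no verdict.
Readings, each from a call of its own:
- r.read_time(): time.
- r.read_q(): joint angles.
- r.read_joint_vel(): joint speeds.
- r.read_joint_efforts(): joint torques, N m.
- r.read_tool_pos(): TCP position.
- r.read_ee_rot(): TCP orientation.
- r.read_ft_force(): force on the tool from outside, world axes, zero at the start.
- r.read_torque(): the same for the moment, N m.
- r.read_grip_width(): opening from 0.0 (shut) to 1.0 (fully open).
Only numpy, scipy, OpenCV 4.12 (cv2) and the standard library are available. Lean on these libraries where they do the work, as an engineer would, in place of code of your own. Each camera call takes 0.05 s, during which the arm holds its last target.

## Working session

There is one attempt and no reset: what is moved stays moved. The work goes in short steps, each a Python script; the robot and the scene stay as the last script left them, time stands still between calls to the robot, and variables do not carry over. Pictures are saved under pics/ and viewed, and the job is handed in when it is done.

```bash
ls; mkdir -p pics
python3 - <<'E'
from cell import r, vision
import cv2,numpy as np
for n in ["side","top"]:
    c=vision.read_camera(n)
    cv2.imwrite(f"pics/{n}0.png",c["pixels"][:,:,::-1])
    np.savez(f"{n}0.npz",**c)
    print(n,c["K"].round(1).tolist(),c["extrinsics"].round(3).tolist())
print(r.read_time(),r.read_ee_rot(),r.read_tool_pos())
E
```

```text
pics
side [[381.7, 0.0, 254.6], [0.0, 381.7, 190.2], [0.0, 0.0, 1.0]] [[-0.976, -0.1, 0.194, 0.312], [-0.218, 0.506, -0.834, 0.74], [-0.015, -0.857, -0.516, 0.565], [0.0, 0.0, 0.0, 1.0]]
top [[372.9, 0.0, 260.7], [0.0, 372.9, 184.6], [0.0, 0.0, 1.0]] [[0.039, -0.97, 0.239, 0.251], [-0.999, -0.039, 0.005, -0.02], [0.004, -0.239, -0.971, 1.148], [0.0, 0.0, 0.0, 1.0]]
0.1 [-8.79568960e-04  9.89730480e-01  1.42943316e-01 -1.09348853e-04] [ 0.18364875 -0.62287142  0.23034708]
```

View pics/side0.png

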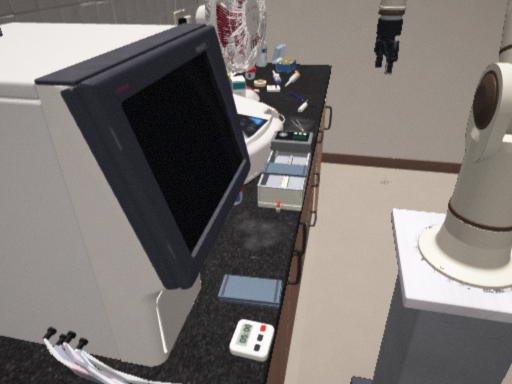

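View pics/top0.png

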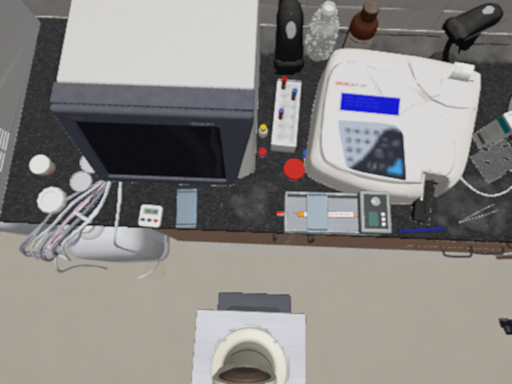

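The top view shows the bath at about (285–390, 192–233) and the loose slat at about (317, 212). The pile is at (187, 207), the timer at (150, 215) and the cup at (294, 169). I'll enlarge these areas.

Run:
```python
import cv2,numpy as np
t=cv2.imread("pics/top0.png"); s=cv2.imread("pics/side0.png")
cv2.imwrite("pics/t_bath.png",cv2.resize(t[180:245,265:400],None,fx=5.5,fy=5.5,interpolation=cv2.INTER_NEAREST))
cv2.imwrite("pics/t_pile.png",cv2.resize(t[180:240,130:210],None,fx=7,fy=7,interpolation=cv2.INTER_NEAREST))
a=cv2.resize(s[125:215,240:330],None,fx=6,fy=6,interpolation=cv2.INTER_NEAREST)
cv2.imwrite("pics/s_bath.png",a)
```

```text
(no output)
```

View pics/t_bath.png

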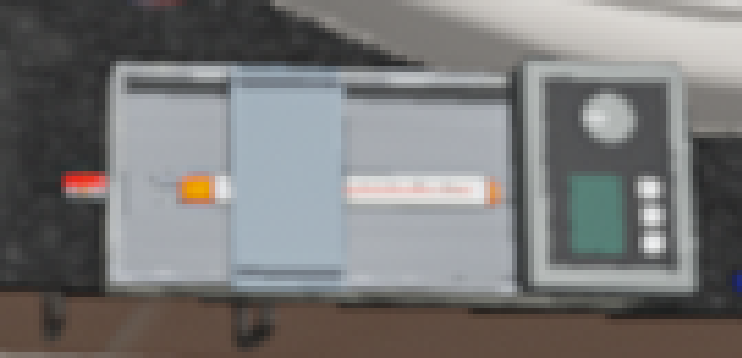

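View pics/s_bath.png

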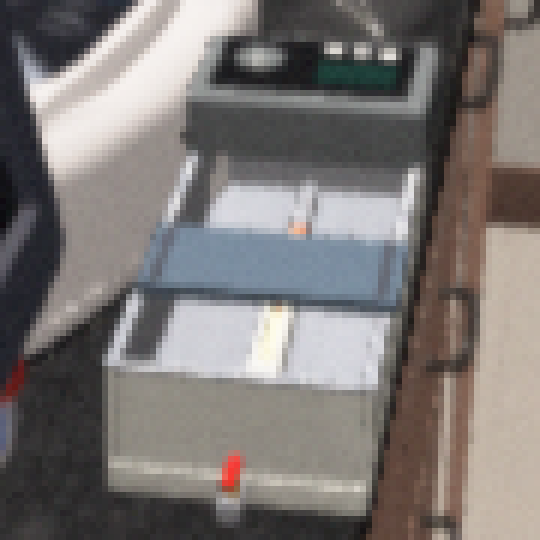

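View pics/t_pile.png

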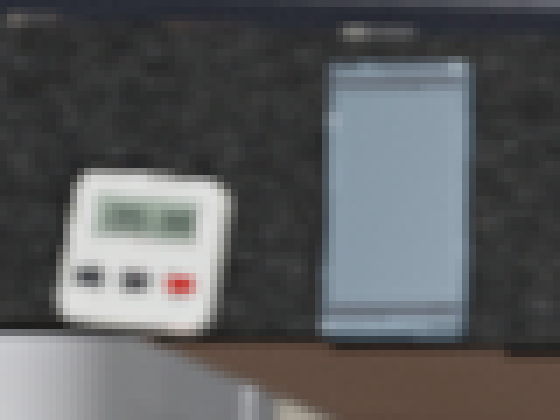

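The cap's orange is at about (300, 214) in the full top image, the right case end at about (355, 214), and the bulb is under the head. I'll segment by colour and project onto planes.

```bash
cat > h.py <<'E'
import numpy as np,cv2
def ray(c,u,v,z):
    K=c["K"];E=c["extrinsics"]
    u=np.atleast_1d(u).astype(float);v=np.atleast_1d(v).astype(float)
    d=np.stack([(u-K[0,2])/K[0,0],(v-K[1,2])/K[1,1],np.ones_like(u)],-1)@E[:3,:3].T
    o=E[:3,3]; t=(z-o[2])/d[:,2]
    return (o+d*t[:,None])[:,:2]
def hsv(c): return cv2.cvtColor(c["pixels"],cv2.COLOR_RGB2HSV)
def comps(m,amin=15):
    n,l,st,ce=cv2.connectedComponentsWithStats(m.astype(np.uint8)*255)
    return [(l==i,st[i],ce[i]) for i in range(1,n) if st[i][4]>=amin]
def rect(c,mask,z):
    # min-area rectangle in world plane, contour pushed out by half pixel via 8x upsampling
    m=cv2.resize(mask.astype(np.float32),None,fx=8,fy=8,interpolation=cv2.INTER_LINEAR)>.5
    cs,_=cv2.findContours(m.astype(np.uint8),cv2.RETR_EXTERNAL,cv2.CHAIN_APPROX_NONE)
    k=max(cs,key=cv2.contourArea)[:,0,:]
    p=ray(c,(k[:,0]+.5)/8-.5,(k[:,1]+.5)/8-.5,z)
    return cv2.minAreaRect((p*1000).astype(np.float32))
E
python3 - <<'E'
from h import *
for n,win in [("top",(185,240,130,400)),("side",(125,310,210,330))]:
    c=dict(np.load(n+"0.npz")); H=hsv(c)
    w=np.zeros(H.shape[:2],bool); w[win[0]:win[1],win[2]:win[3]]=1
    for q in [(212,317),(207,187),(205,340),(195,350)] if n=="top" else [(168,285),(290,250)]: print(n,q,H[q],c["z_map"][q])
    m=w&(H[...,0]>95)&(H[...,0]<118)&(H[...,1]>35)&(H[...,2]>80)
    for mk,st,ce in comps(m,60):
        for z in (.078,.016): print(n,st,ce.round(1),z,rect(c,mk,z))
    o=w&(H[...,0]<25)&(H[...,1]>110)&(H[...,2]>130)
    for mk,st,ce in comps(o,3): print("orange",st,ce.round(1),ray(c,ce[0],ce[1],.036))
E
```

```text
top (212, 317) [103  34 189] 1.0858567
top (207, 187) [102  44 168] 1.1498907
top (205, 340) [110  13 177] 1.1488637
top (195, 350) [ 98   7 137] 1.1078906
top [176 188  22  41 819] [186.3 208.1] 0.078 ((437.2943420410156, 200.056884765625), (120.56426239013672, 64.48514556884766), 2.2129671573638916)
top [176 188  22  41 819] [186.3 208.1] 0.016 ((448.0730285644531, 212.79339599609375), (127.54853820800781, 68.22075653076172), 2.2129673957824707)
orange [276 211   8   3  23] [279.7 212. ] [[ 0.44261725 -0.07428888]]
orange [298 212   6   5  24] [300.3 214. ] [[ 0.43899178 -0.136638  ]]
orange [354 213   1   4   4] [354.  214.5] [[ 0.4440136  -0.29857172]]
orange [154 220   3   2   5] [155.2 220.4] [[0.40250042 0.29782777]]
side (168, 285) [107  57 160] 1.0440714
side (290, 250) [105  52 167] 0.74269164
side [263 162  45  15 466] [285.3 169.2] 0.078 ((439.012939453125, -172.7915802001953), (119.40869903564453, 76.9737777709961), 0.5964860916137695)
side [263 162  45  15 466] [285.3 169.2] 0.016 ((455.13079833984375, -288.9017333984375), (134.60252380371094, 86.76810455322266), 0.5964930057525635)
side [ 218  274   64   34 1488] [251.  289.6] 0.078 ((431.18499755859375, 276.9259033203125), (108.01952362060547, 65.18714904785156), 2.164182424545288)
side [ 218  274   64   34 1488] [251.  289.6] 0.016 ((446.3068542480469, 218.0388946533203), (121.76424407958984, 73.48167419433594), 2.1641154289245605)
orange [277 201   3   6  17] [278.1 203.6] [[ 0.43891325 -0.06336153]]
```

```bash
cat >> h.py <<'E'
def cloud(c):
    K=c["K"];E=c["extrinsics"];z=c["z_map"]
    v,u=np.mgrid[:z.shape[0],:z.shape[1]]
    P=np.stack([(u-K[0,2])/K[0,0]*z,(v-K[1,2])/K[1,1]*z,z],-1)@E[:3,:3].T+E[:3,3]
    P[z==0]=np.nan
    return P
def box(P,x,y,z):
    m=(P[...,0]>x[0])&(P[...,0]<x[1])&(P[...,1]>y[0])&(P[...,1]<y[1])&(P[...,2]>z[0])&(P[...,2]<z[1])
    return m
E
python3 - <<'E'
from h import *
np.set_printoptions(precision=4,suppress=True)
for n in("top","side"):
    c=dict(np.load(n+"0.npz"));P=cloud(c)
    for name,b,mn in [("pile",((.36,.53),(.15,.27),(.011,.025)),.016),("slat",((.36,.52),(-.27,-.12),(.072,.085)),.078),("timer",((.36,.5),(.27,.37),(.012,.03)),.018),("cup",((.45,.65),(-.25,-.03),(.045,.075)),.058),("head",((.36,.52),(-.45,-.2),(.098,.115)),.105),("bathfloor",((.36,.52),(-.30,-.0),(.015,.03)),.02),("rim",((.36,.52),(-.40,-.0),(.063,.0725)),.07)]:
        m=box(P,*b)
        if m.sum()<10: print(n,name,m.sum()); continue
        q=P[m]; r_=cv2.minAreaRect((q[:,:2]*1000).astype(np.float32))
        big=max(comps(m),key=lambda k:k[1][4])
        ce=big[2]; q2=P[big[0]]
        print(n,name,m.sum(),"mean",q2.mean(0),"zstd",q2[:,2].std(),"min",q2.min(0),"max",q2.max(0),cv2.minAreaRect((q2[:,:2]*1000).astype(np.float32)), "px rect",rect(c,big[0],mn))
E
```

```text
top pile 725 mean [0.449  0.2134 0.0155] zstd 0.0020132505887699914 min [0.3904 0.1804 0.011 ] max [0.5089 0.2463 0.0227] ((449.7650146484375, 213.52450561523438), (117.53782653808594, 60.43403244018555), 2.8572945594787598) px rect ((449.4761962890625, 213.5214385986328), (118.61007690429688, 62.7256965637207), 2.589653253555298)
top slat 839 mean [ 0.4397 -0.1797  0.0773] zstd 0.001981323446761133 min [ 0.3814 -0.2101  0.0722] max [ 0.5009 -0.1485  0.0831] ((441.0531311035156, -179.8443603515625), (118.59011840820312, 59.73133850097656), 1.9941514730453491) px rect ((440.561279296875, -179.45181274414062), (120.2339096069336, 62.29432678222656), 2.3557212352752686)
top timer 425 mean [0.42   0.3222 0.0158] zstd 0.0020650105201214766 min [0.3876 0.2892 0.012 ] max [0.4527 0.356  0.0224] ((420.46929931640625, 322.8460693359375), (66.06135559082031, 65.00472259521484), 87.74205780029297) px rect ((420.01898193359375, 321.4609680175781), (67.96170806884766, 67.62736511230469), 87.28526306152344)
top cup 774 mean [ 0.574  -0.1122  0.0569] zstd 0.002480333309903444 min [ 0.5432 -0.1442  
[... 2971 characters left out ...]
09393882751465)
side bathfloor 572 mean [ 0.4379 -0.0858  0.0222] zstd 0.004459476003640987 min [ 0.3829 -0.0917  0.015 ] max [ 0.4966 -0.0626  0.03  ] ((439.6328430175781, -76.9678955078125), (113.67597198486328, 28.66183853149414), 0.6643422842025757) px rect ((440.0281066894531, -81.11654663085938), (117.73509216308594, 49.44562530517578), 0.6704028248786926)
side rim 335 mean [ 0.4415 -0.1023  0.0679] zstd 0.002308597142134316 min [ 0.3822 -0.1559  0.0631] max [ 0.4998 -0.083   0.0724] ((441.1910705566406, -119.430419921875), (72.30854034423828, 117.5975570678711), 89.63954162597656) px rect ((440.90234375, -114.52806091308594), (88.28323364257812, 119.38038635253906), 89.82117462158203)
```

```bash
cat >> h.py <<'E'
def pca(xy):
    # orientation of long axis and centre (moment based)
    d=xy-xy.mean(0); C=d.T@d/len(d)
    return xy.mean(0), .5*np.degrees(np.arctan2(2*C[0,1],C[0,0]-C[1,1])), np.sqrt(12*np.linalg.eigvalsh(C))
E
python3 - <<'E'
from h import *
np.set_printoptions(precision=4,suppress=True)
for n in("top","side"):
    c=dict(np.load(n+"0.npz"));P=cloud(c)
    for name,b,z in [("pile",((.36,.53),(.15,.27),(.011,.025)),.016),("slat",((.36,.52),(-.27,-.12),(.072,.085)),.078)]:
        m=box(P,*b); k=max(comps(m),key=lambda k:k[1][4])[0]
        v,u=np.nonzero(k)
        print(n,name,"cloud",*pca(P[k][:,:2]),"ray",*pca(ray(c,u,v,z)))
# thermometer
c=dict(np.load("top0.npz"))
p=c["pixels"].astype(int)
print(p[214,294:312].tolist()); print(p[214,325:362].tolist()); print(p[205:222,300].tolist(),p[205:222,340].tolist())
# bath edges
P=cloud(c)
m=box(P,(.36,.52),(-.30,-.05),(.06,.075)) 
print(P[m][:,1].max())
from r_dummy import x if False else None
E
```

```text
File "<stdin>", line 17
    from r_dummy import x if False else None
                          ^^
SyntaxError: invalid syntax
```

Run:
```python
from h import *
np.set_printoptions(precision=4,suppress=True)
for n in("top","side"):
    c=dict(np.load(n+"0.npz"));P=cloud(c)
    for name,b,z in [("pile",((.36,.53),(.15,.27),(.011,.025)),.016),("slat",((.36,.52),(-.27,-.12),(.072,.085)),.078)]:
        m=box(P,*b); k=max(comps(m),key=lambda k:k[1][4])[0]
        v,u=np.nonzero(k)
        print(n,name,"cloud",*pca(P[k][:,:2]),"ray",*pca(ray(c,u,v,z)))
c=dict(np.load("top0.npz"))
H=hsv(c);P=cloud(c)
# case: white/bright low-sat, inside bath
w=np.zeros(H.shape[:2],bool); w[205:225,295:358]=1
p=c["pixels"].astype(int)
m=w&(p.min(2)>205)|(w&(H[...,1]>100)&((H[...,0]<25)|(H[...,0]>165))&(H[...,2]>150))
for k,st,ce in comps(m,8):
    v,u=np.nonzero(k); print(st,*pca(ray(c,u,v,.036)))
print(p[214,292:312].tolist()); print(p[206:222,342].tolist())
# rays for pixel edges
print(ray(c,[297.5,303.5,308,327,354.5],[214]*5,.036))
```

```text
top pile cloud [0.449  0.2134] 3.3681512648583944 [0.06   0.1192] ray [0.449  0.2133] 3.3940874013520816 [0.06   0.1192]
top slat cloud [ 0.4397 -0.1797] 2.0240645987004 [0.0596 0.12  ] ray [ 0.4396 -0.1796] 1.9608250781089676 [0.0596 0.12  ]
side pile cloud [0.446  0.2173] 3.4804434366139665 [0.0625 0.1176] ray [0.4459 0.2179] 3.3543649281420578 [0.063  0.1175]
side slat cloud [ 0.4382 -0.1741] 1.353607871311613 [0.0651 0.1181] ray [ 0.438 -0.172] 1.2267384430797432 [0.0677 0.1178]
[298 212   9   5  34] [ 0.4393 -0.1397] -79.64831446522075 [0.0131 0.0244]
[329 212  24   5  93] [ 0.4443 -0.2606] -88.9819423848611 [0.0161 0.072 ]
[[168, 172, 176], [164, 168, 172], [159, 164, 168], [158, 164, 170], [159, 160, 167], [179, 137, 125], [220, 142, 42], [236, 160, 0], [239, 167, 0], [239, 169, 0], [234, 161, 0], [216, 159, 123], [219, 211, 215], [228, 230, 232], [207, 209, 211], [178, 187, 194], [165, 179, 190], [163, 178, 189], [164, 178, 188], [164, 178, 188]]
[[168, 173, 178], [168, 173, 178], [168, 172, 178], [167, 171, 177], [164, 168, 174], [179, 183, 186], [214, 217, 217], [225, 219, 217], [232, 201, 197], [232, 222, 219], [212, 212, 209], [159, 160, 160], [155, 160, 165], [168, 173, 179], [169, 173, 178], [167, 171, 176]]
[[ 0.4388 -0.1282]
 [ 0.4395 -0.1463]
 [ 0.44   -0.1599]
 [ 0.4423 -0.2172]
 [ 0.4456 -0.3001]]
```

```bash
cat >> h.py <<'E'
from scipy.spatial.transform import Rotation as Ro
def down(deg, pitch=0.0):
    """tool down, tool x at angle deg; pitch: rotation about bath x (deg) tilting +y end up"""
    R=Ro.from_quat([np.cos(np.radians(deg)/2),np.sin(np.radians(deg)/2),0,0])
    if pitch:
        b=np.radians(2.0); ax=np.array([np.cos(b),np.sin(b),0])
        R=Ro.from_rotvec(ax*np.radians(pitch))*R
    q=R.as_quat(); return [q[3],q[0],q[1],q[2]]
E
python3 - <<'E'
from h import *
from cell import r
np.set_printoptions(precision=3,suppress=True)
for a in (2,-178,182):
    for p in ([.4395,-.1797,.16],[.4395,-.1797,.058],[.42,0,.2],[.4485,.2135,.1],[.4485,.2135,.005]):
        print(a,p,r.ik(p,down(a)))
for a in (92,-88):
    for p,t in (([.4418,-.1975,.15],0),([.4418,-.1975,.022],0),([.44,-.2,.08],18),([.44,-.12,.12],18),([.44,-.12,.3],0)):
        print(a,p,r.ik(p,down(a,t)))
E
```

```text
2 [0.4395, -0.1797, 0.16] [ 0.941  0.328 -0.708  2.039  0.278  0.87  -1.458]
2 [0.4395, -0.1797, 0.058] [ 0.806  0.492 -0.566  2.102  0.426  0.659 -1.585]
2 [0.42, 0, 0.2] [ 1.     0.257 -1.179  2.112  0.293  0.95  -1.876]
2 [0.4485, 0.2135, 0.1] [ 0.209  0.539 -0.874  2.025  0.561  0.833 -2.525]
2 [0.4485, 0.2135, 0.005] [-0.021  0.638 -0.583  2.061  0.606  0.614 -2.559]
-178 [0.4395, -0.1797, 0.16] [ 1.26   0.494 -1.141  2.031  0.552  0.967  1.439]
-178 [0.4395, -0.1797, 0.058] [ 1.078  0.621 -0.919  2.094  0.719  0.778  1.308]
-178 [0.42, 0, 0.2] [ 1.096  0.335 -1.321  2.111  0.393  0.982  1.169]
-178 [0.4485, 0.2135, 0.1] [ 0.462  0.828 -1.302  2.019  0.935  1.082  0.317]
-178 [0.4485, 0.2135, 0.005] [ 0.291  0.848 -1.014  2.053  1.007  0.853  0.276]
182 [0.4395, -0.1797, 0.16] [ 1.26   0.494 -1.141  2.031  0.552  0.967  1.439]
182 [0.4395, -0.1797, 0.058] [ 1.078  0.621 -0.919  2.094  0.719  0.778  1.308]
182 [0.42, 0, 0.2] [ 1.096  0.335 -1.321  2.111  0.393  0.982  1.169]
182 [0.4485, 0.2135, 0.1] [ 0.462  0.828 -1.302  2.019  0.935  1.082  0.317]
182 [0.4485, 0.2135, 0.005] [ 0.291  0.848 -1.014  2.053  1.007  0.853  0.276]
92 [0.4418, -0.1975, 0.15] [ 1.119  0.424 -0.906  2.022  0.428  0.895  0.015]
92 [0.4418, -0.1975, 0.022] [ 0.973  0.641 -0.745  2.086  0.7    0.68  -0.208]
92 [0.44, -0.2, 0.08] [ 1.246  0.702 -0.896  1.933  0.32   0.907  0.257]
92 [0.44, -0.12, 0.12] [ 1.189  0.579 -0.957  2.014  0.216  0.888  0.181]
92 [0.44, -0.12, 0.3] [ 1.293  0.167 -1.178  1.913  0.168  1.169  0.088]
-88 [0.4418, -0.1975, 0.15] [-0.534  0.519  1.138  2.07  -0.597  0.929 -2.172]
-88 [0.4418, -0.1975, 0.022] [ 0.189  0.518  0.21   2.112 -0.206  0.531 -2.556]
-88 [0.44, -0.2, 0.08] [ 0.798  0.527 -0.294  1.947 -0.155  0.863 -2.466]
-88 [0.44, -0.12, 0.12] [-0.293  0.545  0.907  2.06  -0.782  1.092 -2.027]
-88 [0.44, -0.12, 0.3] None
```

Run:
```python
from h import *
from cell import r,vision
np.set_printoptions(precision=4,suppress=True)
r.goto([.4395,-.1797,.15],down(182)); print(r.read_time(),r.read_q())
r.move_linear([.4395,-.1797,.058],vel=.1); print(r.read_time(),r.read_tool_pos(),r.read_ft_force())
c=vision.read_camera("side"); cv2.imwrite("pics/side1.png",cv2.resize(c["pixels"][90:230,200:350,::-1],None,fx=4,fy=4)); np.savez("side1.npz",**c)
```

```text
1.975 [ 1.2471  0.5099 -1.1251  2.0382  0.5723  0.9507  1.4223]
3.0417 [ 0.44   -0.1797  0.0585] [0.3731 0.5878 0.6475]
```

View pics/side1.png

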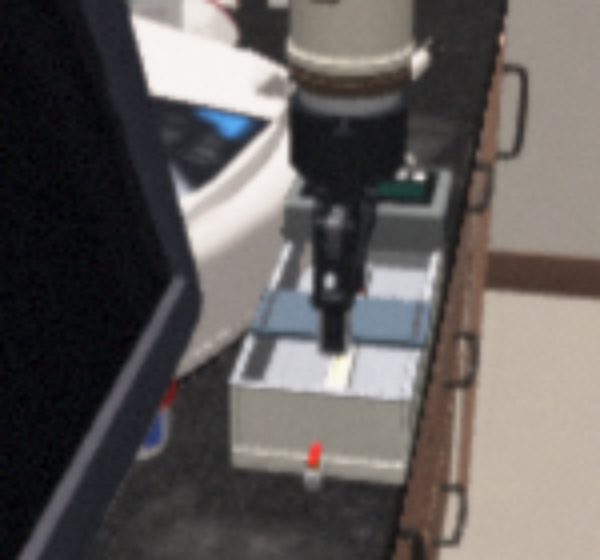

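The near finger straddles the slat, with its tip at crop (335, 352), which is full pixel (284, 178). I'll read the tip height, then close.

Run:
```python
from h import *
from cell import r,vision
np.set_printoptions(precision=4,suppress=True)
def tip(c):
    P=cloud(c); dark=c["pixels"].max(2)<75
    for v in range(166,184):
        u=np.nonzero(dark[v,276:292])[0]+276
        if len(u): print(v,len(u),np.median(P[v,u],axis=0))
tip(dict(np.load("side1.npz")))
r.set_gripper(0.0,40); print(r.read_grip_width(),r.read_time(),r.read_ft_force())
c=vision.read_camera("side");tip(c)
cv2.imwrite("pics/side2.png",cv2.resize(c["pixels"][110:210,240:330,::-1],None,fx=6,fy=6))
```

```text
166 9 [ 0.4345 -0.1048  0.1226]
167 7 [ 0.435  -0.1052  0.1194]
168 6 [ 0.4357 -0.1205  0.1087]
169 5 [ 0.4376 -0.1218  0.1045]
170 5 [ 0.4377 -0.1223  0.1016]
171 5 [ 0.4372 -0.1222  0.0992]
172 5 [ 0.4374 -0.1235  0.0951]
173 5 [ 0.4367 -0.1219  0.0936]
174 5 [ 0.4372 -0.1235  0.0893]
175 5 [ 0.4375 -0.1231  0.0865]
176 5 [ 0.4371 -0.1236  0.0841]
177 5 [ 0.4369 -0.1239  0.0804]
0.6862253058379824 3.4583 [-2.4044  1.0506  4.9974]
166 10 [ 0.4357 -0.1183  0.1158]
167 8 [ 0.4357 -0.1186  0.1127]
168 7 [ 0.4338 -0.121   0.1089]
169 6 [ 0.4379 -0.135   0.0981]
170 6 [ 0.4384 -0.1366  0.0938]
171 6 [ 0.4382 -0.1359  0.0917]
172 6 [ 0.4376 -0.1359  0.0888]
173 6 [ 0.4378 -0.1375  0.0852]
174 6 [ 0.4377 -0.1365  0.0825]
175 6 [ 0.4381 -0.1388  0.0786]
176 6 [ 0.4379 -0.1387  0.0752]
177 5 [ 0.4389 -0.1364  0.0733]
```

View pics/side2.png

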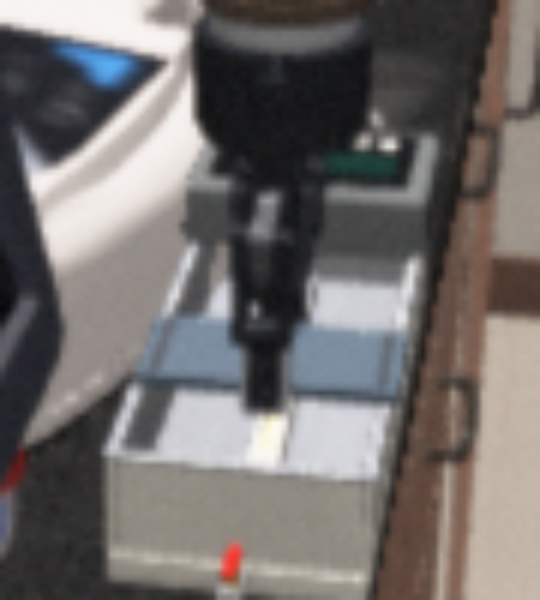

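The tips are level with the slat's underside, so they overlap its full thickness. I'll lift and look.

Run:
```python
from h import *
from cell import r,vision
np.set_printoptions(precision=4,suppress=True)
r.move_linear([.4395,-.1797,.15],vel=.08); print(r.read_grip_width(),r.read_time(),r.read_ft_force())
c=vision.read_camera("side")
cv2.imwrite("pics/side3.png",cv2.resize(c["pixels"][80:210,220:340,::-1],None,fx=4.5,fy=4.5))
t=vision.read_camera("top"); np.savez("top3.npz",**t)
cv2.imwrite("pics/top3.png",cv2.resize(t["pixels"][150:250,265:400,::-1],None,fx=5.5,fy=5.5))
```

```text
0.686356926095627 4.8083 [-0.7513 -0.3717 -1.4854]
```

View pics/side3.png

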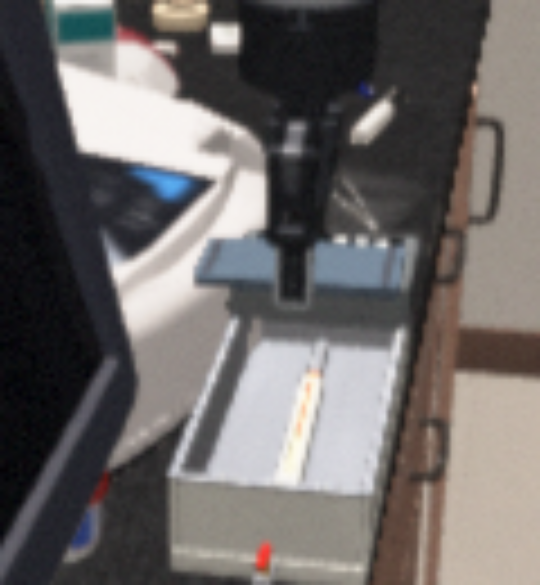

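View pics/top3.png

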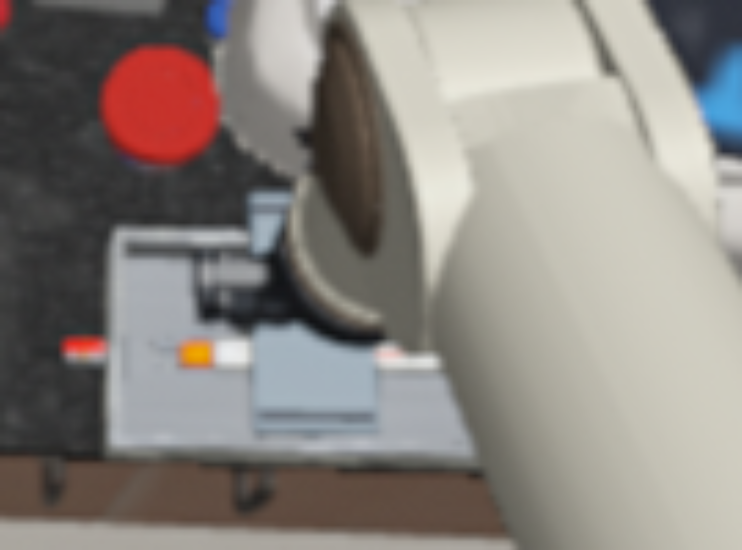

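The slat is held level. The wrist and forearm sit forward and to the right of the gripper, which matters near the analyser screen. I'll measure both before carrying.

Run:
```python
from h import *
from cell import r
np.set_printoptions(precision=3,suppress=True)
t=dict(np.load("top3.npz"));P=cloud(t)
cv2.imwrite("pics/top3f.png",t["pixels"][:,:,::-1])
m=(P[...,1]<-.1)&(P[...,1]>-.6)&(P[...,2]>.13)
p0=cloud(dict(np.load("top0.npz")))
m&=(np.abs(P[...,2]-p0[...,2])>.05)
q=P[m]
for z in np.arange(.15,.8,.05):
    s=q[(q[:,2]>=z)&(q[:,2]<z+.05)]
    if len(s)>5: print(round(z,2),len(s),"x",np.percentile(s[:,0],[1,99]),"y",np.percentile(s[:,1],[1,99]))
# screen
s=dict(np.load("side0.npz"));S=cloud(s)
for nm,X in(("side",S),("top",p0)):
    b=X[(X[...,0]>.45)&(X[...,0]<.75)&(X[...,1]>-.05)&(X[...,1]<.5)&(X[...,2]>.05)]
    for z in np.arange(.05,.8,.05):
        k=b[(b[:,2]>=z)&(b[:,2]<z+.05)]
        if len(k)>20: print(nm,round(z,2),len(k),"xmin",np.percentile(k[:,0],1),"y",np.percentile(k[:,1],[1,99]))
```

```text
0.15 473 x [0.381 0.497] y [-0.21  -0.143]
0.2 90 x [0.421 0.449] y [-0.157 -0.115]
0.25 157 x [0.403 0.449] y [-0.187 -0.112]
0.3 128 x [0.401 0.453] y [-0.185 -0.14 ]
0.35 166 x [0.402 0.454] y [-0.172 -0.14 ]
0.4 59 x [0.41  0.463] y [-0.157 -0.133]
0.45 43 x [0.379 0.475] y [-0.146 -0.125]
0.5 1259 x [0.36  0.485] y [-0.213 -0.124]
0.55 2514 x [0.316 0.461] y [-0.228 -0.137]
0.6 2862 x [0.244 0.383] y [-0.234 -0.159]
0.65 4297 x [0.175 0.314] y [-0.247 -0.172]
0.7 5766 x [0.154 0.245] y [-0.26  -0.184]
0.75 1147 x [0.159 0.181] y [-0.258 -0.201]
side 0.05 3538 xmin 0.5387724963628054 y [0.284 0.441]
side 0.1 3288 xmin 0.539508042986974 y [0.341 0.41 ]
side 0.15 3464 xmin 0.4772904061979558 y [0.324 0.41 ]
side 0.2 8241 xmin 0.47693549034871946 y [0.074 0.412]
side 0.25 8596 xmin 0.49299889050437096 y [0.065 0.412]
side 0.3 9089 xmin 0.5073278438566404 y [0.056 0.412]
side 0.35 9629 xmin 0.5220440918881801 y [0.046 0.412]
side 0.4 9783 xmin 0.5365058732764155 y [0.035 0.412]
side 0.45 9804 xmin 0.549866403052365 y [0.022 0.412]
top 0.05 125 xmin 0.5734149207466811 y [-0.05   0.014]
top 0.1 34 xmin 0.5808899597272879 y [0.008 0.01 ]
top 0.15 46 xmin 0.4786635399348551 y [0.008 0.373]
top 0.2 1904 xmin 0.47849865720336376 y [0.008 0.401]
top 0.25 1925 xmin 0.4941403225930161 y [0.008 0.402]
top 0.3 2219 xmin 0.5081846228600201 y [0.008 0.403]
top 0.35 2577 xmin 0.523054985394259 y [0.008 0.402]
top 0.4 2568 xmin 0.5373947872900561 y [0.011 0.403]
top 0.45 17662 xmin 0.5521760326200571 y [0.01  0.404]
```

View pics/top3f.png

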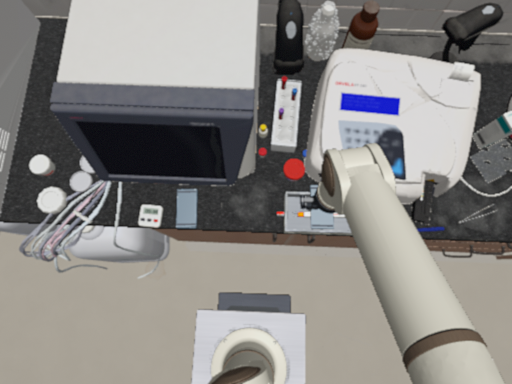

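Run:
```python
from h import *
np.set_printoptions(precision=3,suppress=True)
for nm in("side","top"):
    X=cloud(dict(np.load(nm+"0.npz")))
    for y0 in (.05,.15,.2,.25,.3,.38):
        b=X[(X[...,0]>.44)&(X[...,0]<.75)&(X[...,1]>y0)&(X[...,1]<y0+.03)&(X[...,2]>.03)]
        o=[]
        for z in np.arange(.1,.32,.02):
            k=b[(b[:,2]>=z)&(b[:,2]<z+.02)]
            o.append((round(z,2),len(k),round(float(k[:,0].min()),3) if len(k) else None))
        print(nm,y0,o)
t=dict(np.load("top0.npz"));p=t["pixels"]
print(p[170:192,187].tolist())
print(t["z_map"][170:192,187])
```

```text
side 0.05 [(np.float64(0.1), 0, None), (np.float64(0.12), 0, None), (np.float64(0.14), 0, None), (np.float64(0.16), 0, None), (np.float64(0.18), 0, None), (np.float64(0.2), 28, 0.477), (np.float64(0.22), 71, 0.482), (np.float64(0.24), 81, 0.488), (np.float64(0.26), 87, 0.493), (np.float64(0.28), 87, 0.499), (np.float64(0.3), 83, 0.505)]
side 0.15 [(np.float64(0.1), 0, None), (np.float64(0.12), 0, None), (np.float64(0.14), 0, None), (np.float64(0.16), 0, None), (np.float64(0.18), 6, 0.477), (np.float64(0.2), 67, 0.476), (np.float64(0.22), 106, 0.482), (np.float64(0.24), 83, 0.494), (np.float64(0.26), 82, 0.501), (np.float64(0.28), 84, 0.506), (np.float64(0.3), 94, 0.512)]
side 0.2 [(np.float64(0.1), 0, None), (np.float64(0.12), 0, None), (np.float64(0.14), 0, None), (np.float64(0.16), 0, None), (np.float64(0.18), 5, 0.477), (np.float64(0.2), 82, 0.476), (np.float64(0.22), 130, 0.482), (np.float64(0.24), 94, 0.495), (np.float64(0.26), 101, 0.501), (np.float64(0.28), 104, 0.506), (np.float64(0.3), 107, 0.513)]
side 0.25 [(np.float64(0.1), 0, None), (np.float64(0.12), 0, None), (np.float
[... 2758 characters left out ...]
e), (np.float64(0.16), 0, None), (np.float64(0.18), 0, None), (np.float64(0.2), 29, 0.479), (np.float64(0.22), 48, 0.483), (np.float64(0.24), 41, 0.489), (np.float64(0.26), 50, 0.494), (np.float64(0.28), 50, 0.502), (np.float64(0.3), 55, 0.507)]
[[17, 17, 21], [16, 16, 22], [15, 14, 20], [13, 13, 19], [14, 15, 21], [11, 12, 17], [26, 28, 33], [65, 66, 74], [96, 98, 108], [98, 100, 109], [70, 72, 80], [46, 48, 57], [40, 42, 50], [57, 58, 64], [85, 86, 89], [71, 71, 72], [55, 55, 56], [55, 54, 54], [68, 73, 77], [109, 122, 133], [122, 135, 146], [107, 115, 125]]
[0.926 0.932 0.934 0.942 0.944 0.948 0.951 0.954 0.956 0.957 0.956 0.96
 0.966 0.968 0.975 0.    1.184 1.177 1.181 1.163 1.165 1.158]
```

The cloud contradicts the brief. Both cameras put the screen's lower nose at x≈0.477 and z≈0.19–0.22, closer than 0.52. A centred, vertical grip would bring the gripper body (±43 mm at x≈0.449) into it. I'll set the slat back down, regrip it 28 mm nearer the robot and carry it low, under and in front of the nose.

Run:
```python
from h import *
from cell import r,vision
np.set_printoptions(precision=4,suppress=True)
r.move_linear([.4395,-.1797,.0595],vel=.12,force_limit=8); print(r.read_tool_pos(),r.read_ft_force())
r.set_gripper(1.0); print(r.read_time())
r.move_linear([.4115,-.1807,.056],vel=.1); 
r.set_gripper(0.0,40); print(r.read_grip_width(),r.read_time())
r.move_linear([.4115,-.1807,.10],vel=.08); print(r.read_grip_width(),r.read_time(),r.read_tool_pos())
c=vision.read_camera("side"); cv2.imwrite("pics/side4.png",cv2.resize(c["pixels"][80:210,220:340,::-1],None,fx=4.5,fy=4.5))
t=vision.read_camera("top"); np.savez("top4.npz",**t)
cv2.imwrite("pics/top4.png",cv2.resize(t["pixels"][150:250,265:400,::-1],None,fx=5.5,fy=5.5))
for p in ([.415,0,.1],[.4204,.2115,.1],[.4204,.2115,.003]): print(r.ik(p,down(183.4)))
```

```text
[ 0.438  -0.1791  0.0587] [-1.1916 -0.2116  7.3814]
6.05
0.6950141708994424 6.8167
0.6917045357592779 7.5167 [ 0.4112 -0.1809  0.0998]
[ 0.8667  0.4907 -1.0956  2.2077  0.6249  0.7984  0.9878]
[ 0.3159  0.5703 -1.0337  2.0833  0.6596  0.8586  0.5219]
[ 0.143   0.7012 -0.8137  2.1182  0.8381  0.6825  0.3814]
```

View pics/side4.png

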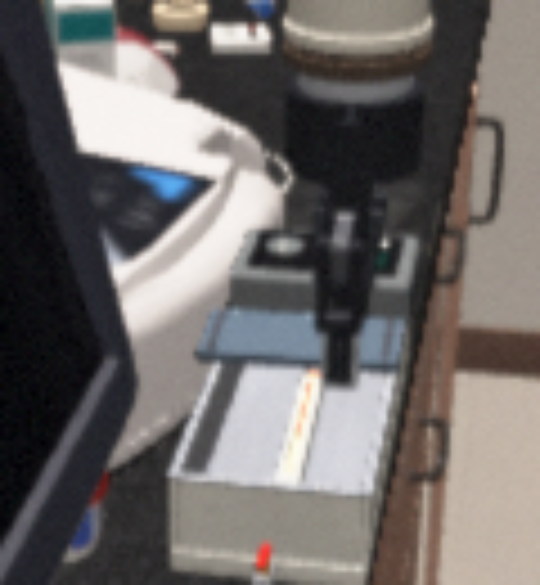

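View pics/top4.png

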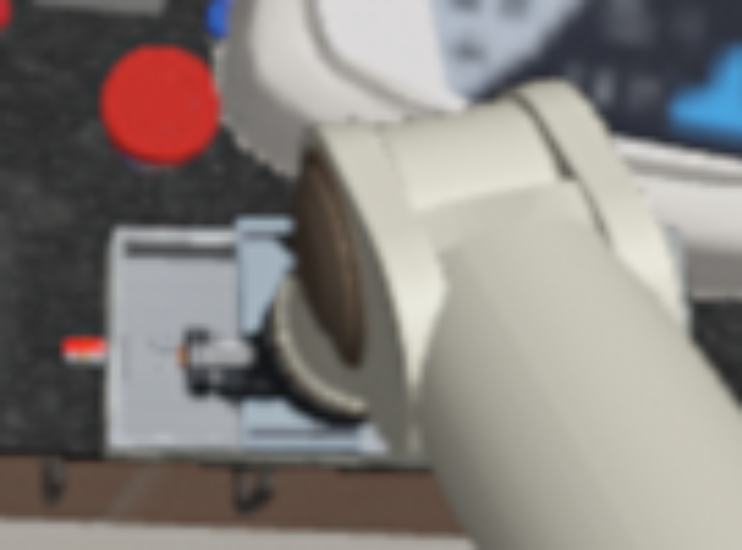

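The slat is held level at the offset. I'll carry it low and straight, then lower it under force guard.

Run:
```python
from h import *
from cell import r,vision
np.set_printoptions(precision=4,suppress=True)
r.move_linear([.4145,0,.10],vel=.2)
r.move_linear([.4204,.2115,.085],vel=.16,rotation=down(183.4)); print(r.read_time(),r.read_tool_pos(),r.read_ft_force(),r.read_grip_width())
r.move_linear([.4204,.2115,.025],vel=.1); print(r.read_time(),r.read_tool_pos(),r.read_ft_force())
c=vision.read_camera("side"); np.savez("side5.npz",**c);cv2.imwrite("pics/side5.png",cv2.resize(c["pixels"][150:350,150:330,::-1],None,fx=3,fy=3))
```

```text
10.1417 [0.4204 0.2104 0.0848] [-0.1782  0.2816 -1.3055] 0.6867993750499355
10.8917 [0.4205 0.2118 0.0252] [-0.4102  0.2554 -0.8273]
```

View pics/side5.png

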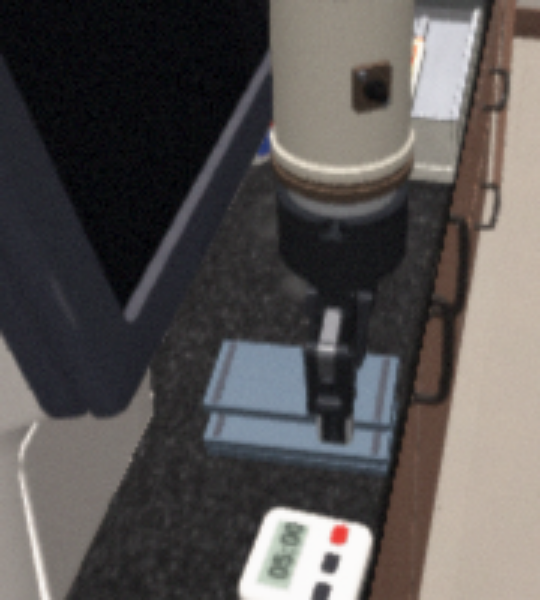

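The slat hovers about 20 mm above the pile with its left corners in line (crop x≈205). A quick cloud check of the offset will tell me whether to lower it.

Run:
```python
from h import *
np.set_printoptions(precision=4,suppress=True)
c=dict(np.load("side5.npz"));P=cloud(c);H=hsv(c)
b=(H[...,0]>95)&(H[...,0]<118)&(H[...,1]>35)&(H[...,2]>80)
m=b&box(P,(.36,.53),(.12,.3),(.0,.07))
print(np.histogram(P[m][:,2],np.arange(0,.07,.004)))
for lo,hi in((.036,.055),(.011,.022)):
    q=P[m&(P[...,2]>lo)&(P[...,2]<hi)]
    print(len(q),q.min(0),q.max(0),np.median(q[:,2]),cv2.minAreaRect((q[:,:2]*1000).astype(np.float32)))
```

```text
(array([  8,  55,  71, 365, 137,   0,   0,   4,   3,  20,  68, 906,  20,
         0,   0,   0,   0]), array([0.   , 0.004, 0.008, 0.012, 0.016, 0.02 , 0.024, 0.028, 0.032,
       0.036, 0.04 , 0.044, 0.048, 0.052, 0.056, 0.06 , 0.064, 0.068]))
1014 [0.3858 0.181  0.0374] [0.5056 0.2553 0.0485] 0.04616818634049863 ((445.1910705566406, 220.59323120117188), (117.28202819824219, 72.39375305175781), 3.4930179119110107)
517 [0.3874 0.1883 0.0111] [0.5052 0.2481 0.0179] 0.015315891300827111 ((442.1388854980469, 231.2406005859375), (125.03445434570312, 50.57957458496094), 17.488298416137695)
```

Run:
```python
from h import *
from cell import r,vision
np.set_printoptions(precision=4,suppress=True)
print(r.move_linear([.4216,.2112,.0015],vel=.05,force_limit=5), r.read_time(),r.read_tool_pos(),r.read_ft_force())
r.set_gripper(1.0); r.hold(.15)
r.move_linear([.4216,.2112,.06],vel=.15); print(r.read_time())
c=vision.read_camera("side"); np.savez("side6.npz",**c);cv2.imwrite("pics/side6.png",cv2.resize(c["pixels"][150:350,150:330,::-1],None,fx=3,fy=3))
```

```text
True 11.3333 [0.4215 0.2112 0.0072] [ 0.2222 -0.04   -1.8525]
12.3667
```

View pics/side6.png

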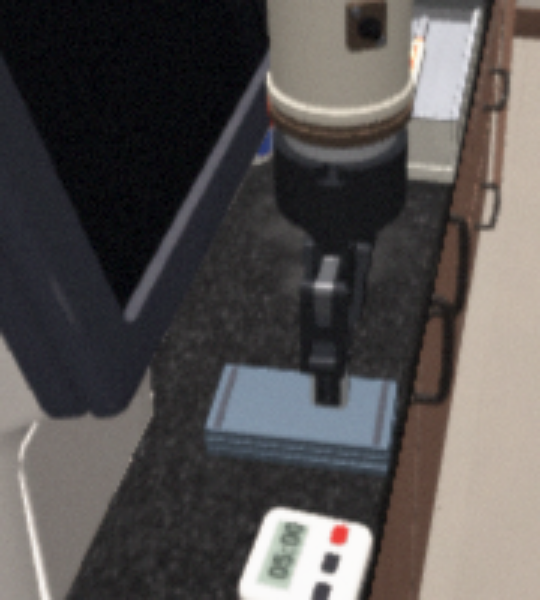

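The three slats are stacked with their corners aligned (left corners near crop (207, 435–450)). I'll retreat in front of the screen toward the bath and check with the top camera.

Run:
```python
from h import *
from cell import r,vision
np.set_printoptions(precision=4,suppress=True)
r.move_linear([.4145,0,.13],vel=.25)
r.goto([.4418,-.1,.2],down(92)); print(r.read_time())
t=vision.read_camera("top"); s=vision.read_camera("side"); np.savez("top7.npz",**t); np.savez("side7.npz",**s)
p0=cloud(dict(np.load("top0.npz"))); 
for n,c in(("top",t),("side",s)):
    P=cloud(c); m=box(P,(.36,.53),(.15,.275),(.019,.03)); k=max(comps(m),key=lambda k:k[1][4])[0]
    v,u=np.nonzero(k); print(n,*pca(P[k][:,:2]),"ray",*pca(ray(c,u,v,.024)),np.median(P[k][:,2]))
cv2.imwrite("pics/top7.png",t["pixels"][:,:,::-1])
cv2.imwrite("pics/top7p.png",cv2.resize(t["pixels"][175:240,130:215,::-1],None,fx=7,fy=7,interpolation=cv2.INTER_NEAREST))
```

```text
14.4667
top [0.447  0.2123] 4.391239244850914 [0.0602 0.118 ] ray [0.447  0.2122] 4.426906761945243 [0.0602 0.118 ] 0.02343881497167344
side [0.445  0.2165] 3.206412297317569 [0.0624 0.1179] ray [0.4449 0.2171] 3.151111753371031 [0.063  0.1177] 0.02344902801851434
```

View pics/top7.png

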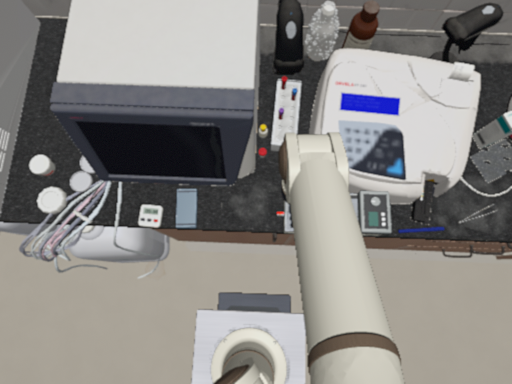

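View pics/top7p.png

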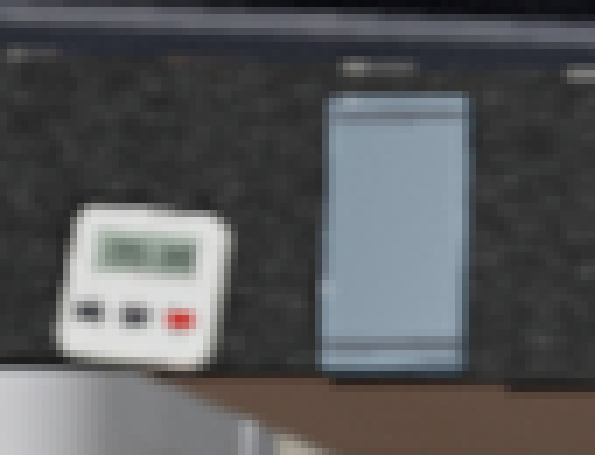

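The check passes: the slat sits about 1–2 mm and 1° from the pile, top face at z≈23.5 mm, and the timer hasn't moved. Next is the thermometer grasp with partly opened jaws.

Run:
```python
from h import *
from cell import r,vision
np.set_printoptions(precision=4,suppress=True)
r.set_gripper(.5)
r.goto([.4418,-.1975,.11],down(92.2)); print(r.read_time(),r.read_grip_width(),r.read_tool_pos())
print(r.move_linear([.4418,-.1975,.024],vel=.09,force_limit=6),r.read_tool_pos(),r.read_ft_force(),r.read_time())
s=vision.read_camera("side"); cv2.imwrite("pics/side8.png",cv2.resize(s["pixels"][100:220,230:340,::-1],None,fx=5,fy=5))
t=vision.read_camera("top"); cv2.imwrite("pics/top8.png",cv2.resize(t["pixels"][150:250,265:400,::-1],None,fx=5.5,fy=5.5))
```

```text
15.65 0.49841228634094226 [ 0.4419 -0.1968  0.1099]
False [ 0.4423 -0.1976  0.0244] [-2.1634  0.6538 -0.6229] 16.7583
```

View pics/side8.png

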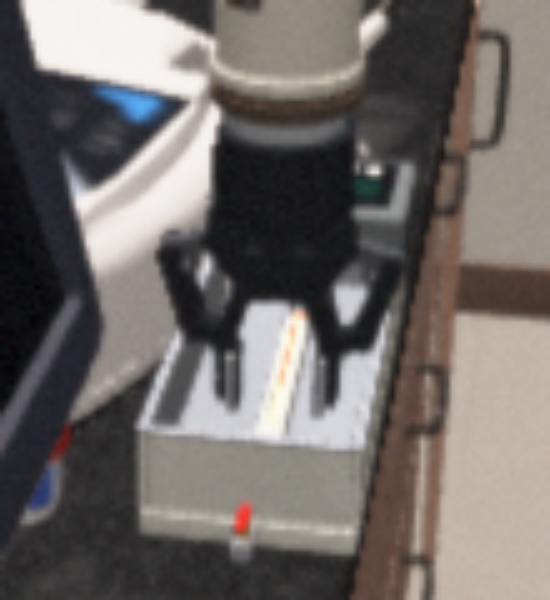

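View pics/top8.png

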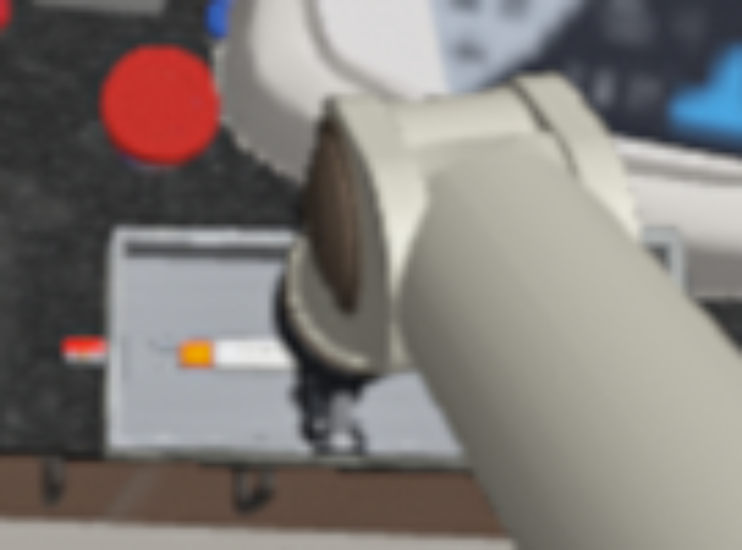

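The fingers straddle the case at crop x≈228 and 328, with the thermometer at about 280 between them. I'll close and lift slightly.

Run:
```python
from h import *
from cell import r,vision
np.set_printoptions(precision=4,suppress=True)
r.set_gripper(0.0,50); print(r.read_grip_width(),r.read_ft_force(),r.read_tool_pos())
r.move_linear([.4418,-.1975,.031],vel=.04); print(r.read_grip_width(),r.read_ft_force(),r.read_tool_pos(),r.read_time())
s=vision.read_camera("side"); cv2.imwrite("pics/side9.png",cv2.resize(s["pixels"][100:220,230:340,::-1],None,fx=5,fy=5))
```

```text
0.17293445511946906 [-0.7077 -0.3133  6.0621] [ 0.4422 -0.1978  0.0245]
0.1710929231778681 [-0.1835 -0.5724 -1.142 ] [ 0.442  -0.1976  0.0313] 17.5417
```

View pics/side9.png

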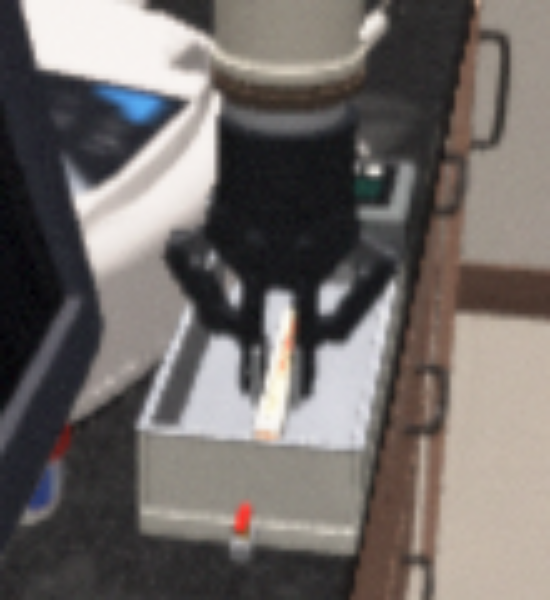

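The thermometer is gripped and off the floor. I'll pitch it 15° about the bulb, force-guarded, and then check.

```bash
cat >> h.py <<'E'
def tcp(yb,z,th):
    t=np.radians(th); yb=yb+4*np.sin(t); z=z-.004*np.cos(t)
    d=(yb-34)/1000
    return [.442-.0375*d, -.1976+.9993*d, z]
E
python3 - <<'E'
from h import *
from cell import r,vision
np.set_printoptions(precision=4,suppress=True)
print(r.move_linear(tcp(31.4,.0757,15),vel=.05,rotation=down(92.2,15),force_limit=7),r.read_ft_force(),r.read_tool_pos(),r.read_time(),r.read_grip_width())
s=vision.read_camera("side"); np.savez("side10.npz",**s); cv2.imwrite("pics/side10.png",cv2.resize(s["pixels"][90:220,230:340,::-1],None,fx=5,fy=4.6))
t=vision.read_camera("top"); np.savez("top10.npz",**t); cv2.imwrite("pics/top10.png",cv2.resize(t["pixels"][150:250,265:400,::-1],None,fx=5.5,fy=5.5))
E
```

```text
False [-0.1757  0.4195 -0.2226] [ 0.4418 -0.1985  0.0716] 18.5583 0.16992995694193483
```

View pics/side10.png

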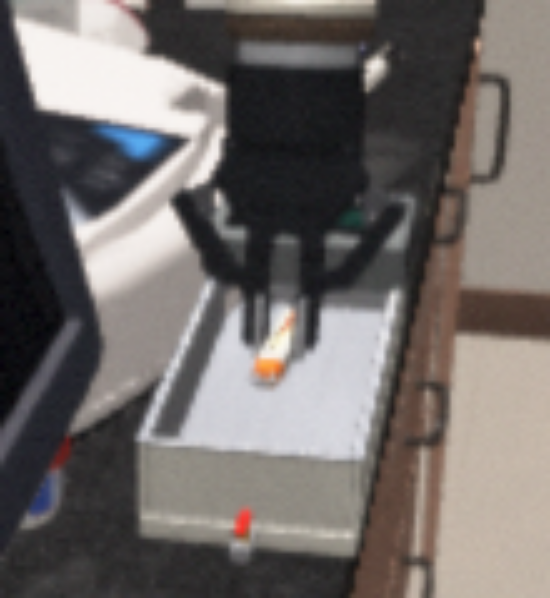

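View pics/top10.png

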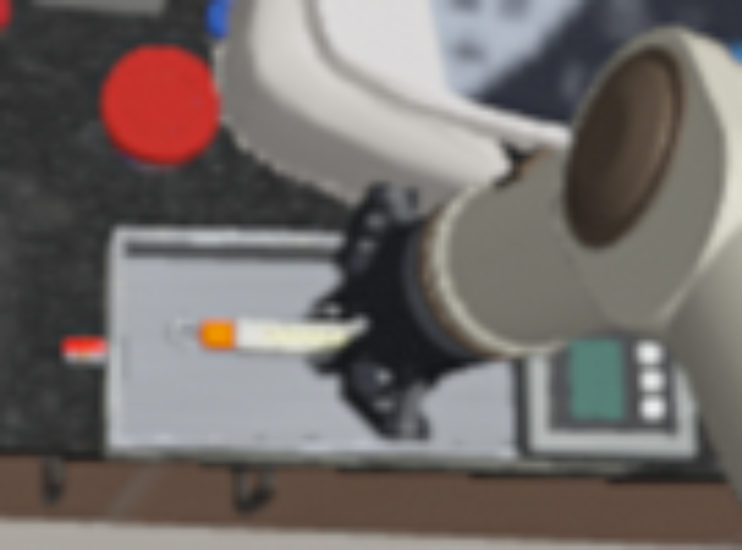

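The cap points up and toward the camera, at side crop (268, 370) and top crop (218, 334). I'll measure its height.

Run:
```python
from h import *
np.set_printoptions(precision=4,suppress=True)
for n,w in(("side10",(150,180,275,295)),("top10",(200,220,295,312))):
    c=dict(np.load(n+".npz"));H=hsv(c);P=cloud(c)
    m=np.zeros(H.shape[:2],bool);m[w[0]:w[1],w[2]:w[3]]=1
    m&=(H[...,0]>5)&(H[...,0]<25)&(H[...,1]>140)&(H[...,2]>130)
    print(n,m.sum(),np.median(P[m],0),np.argwhere(m).mean(0))
    # case
    for u in range(300,330,4) if n=="top10" else []: 
        col=[(v,P[v,u].round(4).tolist()) for v in (209,210,211)]; print(u,col[1])
```

```text
side10 16 [ 0.4385 -0.1341  0.0965] [169.3125 283.375 ]
top10 20 [ 0.4396 -0.1407  0.0963] [210.5 304. ]
300 (210, [0.4415, -0.1299, 0.0907])
304 (210, [0.4409, -0.1407, 0.0964])
308 (210, [0.4419, -0.1526, 0.0931])
312 (210, [0.4426, -0.1642, 0.0918])
316 (210, [0.4433, -0.1759, 0.0907])
320 (210, [0.4454, -0.1888, 0.0815])
324 (210, [0.445, -0.1996, 0.0865])
328 (210, [0.4344, -0.2003, 0.1466])
```

The cap is about 90 mm up and the bulb about 39 mm up under the head, at a slant of about 13–15° with no contact force. I'll slide it out along its axis, then lift and level.

Run:
```python
from h import *
from cell import r,vision
np.set_printoptions(precision=4,suppress=True)
print(r.ik(tcp(122,.0962,15),down(92.2,15)),r.ik(tcp(122,.28,15),down(92.2,15)),r.ik(tcp(90,.30,2),down(92.2,2)))
print(r.move_linear(tcp(122,.0962,15),vel=.07,force_limit=6),r.read_ft_force(),r.read_tool_pos(),r.read_time(),r.read_grip_width())
s=vision.read_camera("side"); np.savez("side11.npz",**s); cv2.imwrite("pics/side11.png",cv2.resize(s["pixels"][90:220,230:340,::-1],None,fx=5,fy=4.6))
t=vision.read_camera("top"); np.savez("top11.npz",**t); cv2.imwrite("pics/top11.png",cv2.resize(t["pixels"][150:250,265:400,::-1],None,fx=5.5,fy=5.5))
```

```text
[ 1.0923  0.5697 -0.8865  2.0606  0.2558  0.7972  0.123 ] [ 1.3137  0.294  -1.0972  1.8996  0.0087  1.1738  0.2603] [ 1.2173  0.1675 -1.0254  1.8999  0.1187  1.1649  0.1885]
False [ 0.9276 -0.0272 -1.2324] [ 0.4387 -0.1091  0.0922] 20.1333 0.17073560033304622
```

View pics/side11.png

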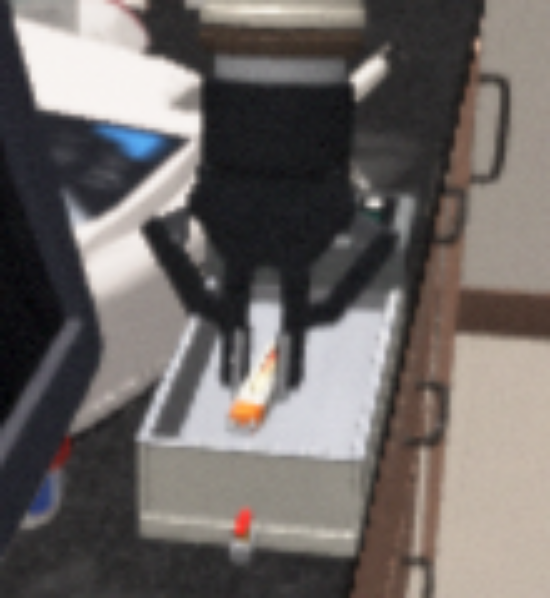

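View pics/top11.png

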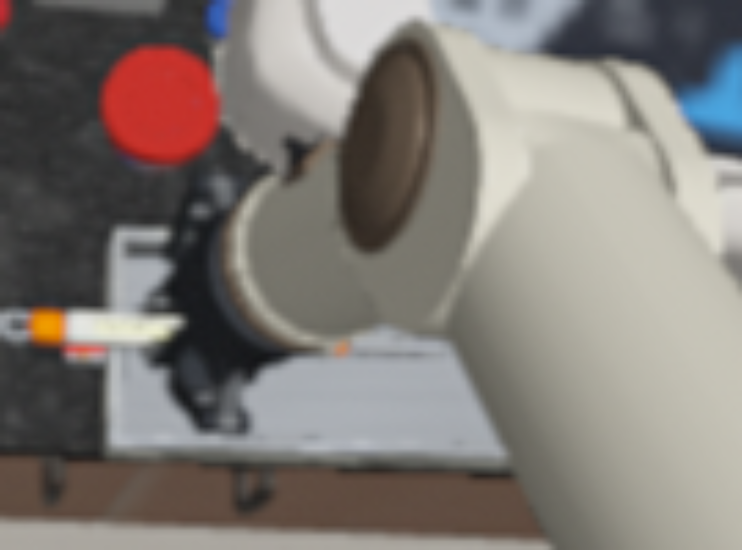

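It slid out without contact. The lower orange collar is at top crop (343, 348), which puts the bulb near crop x≈463, clear of the head front at about 515. Now straight up, then level.

Run:
```python
from h import *
from cell import r,vision
np.set_printoptions(precision=4,suppress=True)
print(r.move_linear(tcp(122,.24,15),vel=.12,force_limit=10),r.read_ft_force(),r.read_time())
print(r.move_linear(tcp(95,.30,0),vel=.06,rotation=down(92.2,0)),r.read_tool_pos(),r.read_time(),r.read_grip_width())
r.hold(.3)
s=vision.read_camera("side"); np.savez("side12.npz",**s); cv2.imwrite("pics/side12.png",s["pixels"][:,:,::-1])
t=vision.read_camera("top"); np.savez("top12.npz",**t); cv2.imwrite("pics/top12.png",t["pixels"][:,:,::-1])
for n,c in(("top",t),("side",s)):
    H=hsv(c);P=cloud(c)
    m=box(P,(.38,.5),(-.4,0.1),(.2,.4))&(H[...,0]<25)&(H[...,1]>120)&(H[...,2]>120)
    for k,st,ce in comps(m,2): print(n,st,np.median(P[k],0))
    m=box(P,(.36,.53),(.15,.275),(.019,.03)); k=max(comps(m),key=lambda k:k[1][4])[0]
    print(n,"slat",*pca(P[k][:,:2]),np.median(P[k][:,2]))
```

```text
False [ 1.1772 -0.5572  0.4229] 21.5833
False [ 0.4394 -0.1368  0.2956] 22.8333 0.17051476460288847
top [282 192   9   7  49] [ 0.4375 -0.0748  0.3046]
top slat [0.447  0.2125] 4.783027816963421 [0.0596 0.1179] 0.023405339561629934
side [279  97   7   6  31] [ 0.4363 -0.07    0.3042]
side slat [0.445  0.2168] 3.093433606188352 [0.0629 0.1181] 0.023449896784151436
```

View pics/side12.png

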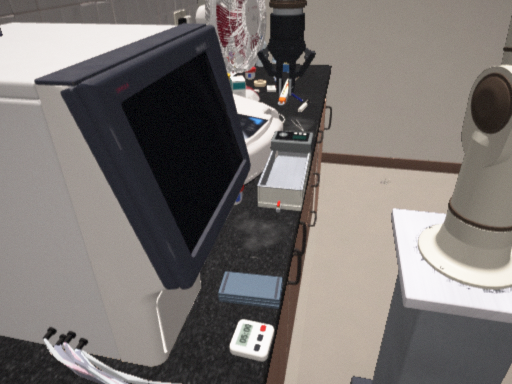

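View pics/top12.png

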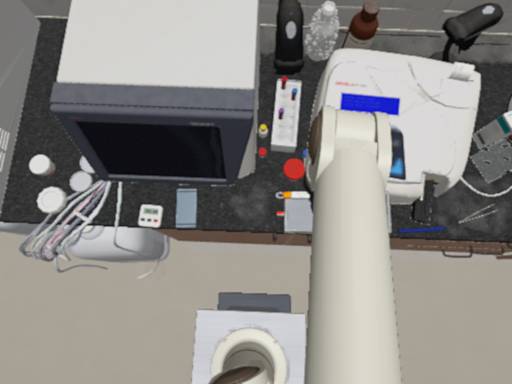

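The thermometer is level within about 2° at z≈0.30 and still gripped. The pile is intact, and the cup (294, 169) and timer (150, 215) haven't moved. I'll hand it in.

Run:
```python
from cell import r
import numpy as np
print(np.abs(r.read_joint_vel()).max(),r.read_grip_width(),r.read_ft_force(),r.read_time())
r.close_job()
```

```text
0.0013034208970485537 0.1723608483604599 [-0.4085324  -1.21611701 -0.78917065] 23.2333
the job is handed in; nothing more can be done
```

The loose slat is on the pile and the thermometer is out of the bath, held level and still. I handed the job in at about 23 s; no verdict is reported.

**What I did**
- I moved the slat onto the pile, then gripped the thermometer and tilted it about 15°. I slid it out under the far rim of the control head along its own axis, lifted it and levelled it.
- None of the force-guarded moves with the thermometer tripped their 6–10 N limits.

**Last checks**
- **Slat:** it lies flat with its top at about 23.4 mm, 1–2 mm from the pile centre. Its angle is 1.4° off by the top camera and 0.3° by the side camera.
- **Thermometer:** it is at z ≈ 0.30 m, about 2° from level with the scale up. The grip reading is steady at 0.17 and the arm is at rest.
- **Cup and timer:** they look unmoved in the last pictures; I did not re-measure them.

**What disagreed**
- **Screen position:** both cameras put the lower edge of the analyser screen at x ≈ 0.477 m, not 0.52 m. I put the slat back on the rims, regripped it 28 mm nearer the robot and carried it low.
- **Slat release:** the lowering move stopped about 4–5 mm above the expected height, so the slat may have dropped a few millimetres. It still settled flat.
- **Tilt angle:** the measured tilt was about 13° against the 15° commanded.
- **Bulb end:** the arm hid it in the later views. Its clearance from the head is calculated, not seen.

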